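# Latch the clamp and crack the bleed cap on a flushing station

## Robot

A 6-joint arm with a two-finger parallel gripper is mounted at the origin on the work surface. World frame = base frame: x ahead of the robot, y to its left, z up, the work surface at z = 0. Lengths are in m, angles in rad, forces in N, time in s.
With the tool pointing down it reaches from about 0.375 to 0.975 m from the base axis. Payload 3.8 kg.
Tool frame: the origin (TCP) lies at the centre of the arm's flange, where the gripper is bolted on; the fingertips stand 173 mm ahead of it and the grasp point (between the pads) lies 155 mm ahead of it; z points along the fingers, y is the line along which they close (so a half turn about z gives the same grasp; the last joint's range is limited). The gripper opens to 85 mm and grips with 20 to 120 N. Pads are 22 mm wide; open, the fingers measure 114 mm over their backs; the gripper's body (76 mm by 85 mm) begins 54 mm behind the grasp point. The pads swing forward as they close: fully open they stand 13 mm farther back than shut.
Start: joints at [-1.237, 0.264, 1.604, -0, 1.274, -0.037], TCP at [0.245, -0.629, 0.405] pointing down, gripper open.
Joint ranges: [-2.63, 2.63], [-0.94, 2.18], [0.31, 2.57], [-1.31, 4.45], [0, 2.66], [-2.55, 2.55]. Speed limits (rad/s): [2.57, 2.57, 3.14, 3.14, 3.14, 3.14].

## Interface

Orientations are given as a unit quaternion [w, x, y, z].
In Python, from rig import bot gives the robot as it stands. The module is installed in compiled form; this text tells all that it offers.
- The arm moves only by the tool drive_tool, never from a script. Its argument "deltas" is text: rows parted by semicolons, each of 5 numbers parted by spaces: the closure, from -1 (fully open) to 1 (shut), then the shift along the tool's x, y, z in cm, then the turn about the tool's z in degrees. A call has exactly 8 rows; each row is the pose to reach, as a shift and turn from the pose commanded when the call began, along the tool's axes at that moment; what a row does not reach only later rows make up. A row lasts 1/8 s, in which the tool goes at most 62.5 mm and 10.7 degrees, less where a joint would pass 70% of its speed; a pose out of reach is approached as far as the arm can. A call with a gripper value outside its range is refused whole. The fingers move at their own pace and stop on an object; "force" is the grip in N (left out, the last holds). Time passes only in rows, so rows that repeat a pose let the fingers close, or fill a call up. It gives the time, the measured TCP pose, the force, the opening and the grip force at its end, in the units of the state.
- bot.observe(): the state, without advancing time (a new reading comes with each control period).
- bot.snapshot(name): name is "side" or "top"; returns the picture (384x512x3 uint8, red, green, blue); there is no depth.
- bot.camera_model(name): a dict with "fx", "fy", "cx", "cy" (pixels), "pose" (4x4, takes a point from camera to world coordinates). Camera axes: x right, y up, looking along -z (the intrinsics and any distortion apply to the point x, -y, -z); pixel columns grow to the right and rows downward; lengths in m; the calibration is good to about 2 mm. A picture is of the moment at which its call begins. camera_model takes no time and is no camera call.
- bot.close_job(): hands the job in; it is judged then, once.
The state is a dict: "t": time; "q": joint angles; "joint_vel": joint speeds; "joint_efforts": joint torques, N m; "tcp_pos": TCP position; "orientation": TCP orientation; "ft_force": force on the tool from outside, world axes, zero at the start; "torque": the same for the moment, N m; "finger_gap": finger opening in m; "gripper_force": force on a finger pad.
Only numpy, scipy, OpenCV 4.12 (cv2) and the standard library are available. Lean on these libraries where they do the work, as an engineer would, in place of code of your own. Each camera call takes 0.05 s, during which the arm holds its last target. There are 200 camera calls.

## Task

Get the lumen flushing station ready to bleed: press the sprung clamp lever down until it catches and stays down by itself, and take the hand off it. Then screw the knurled bleed cap down until it bottoms out, back it off a quarter turn, and finish still holding the cap gripped at that setting. Leave the other things on the bench where they are.

Things in the scene. Friction and masses are not known exactly. Their poses are not given: they have to be found in the camera images.
- station: The flushing station, screwed to the bench: an aluminium plate 180 mm (its x) by 240 mm (its y) by 10 mm; origin at the centre of its underside, z up, x away from the robot at yaw 0. The lever clamp is on its -y side, the bleed column on its +y side (65 mm either way from the middle). A block 76 mm high between the lever and the plate's middle holds the sprung plunger of the detent.
- lever (a joint): Lever angle, rad: 0 = raised (sprung), 0.54 = lower stop. Level pivot along the station's y at station x +55, y -65, height 60 mm. Raised, it slopes up to the station's -x at 0.5 rad; at 0.5 it is level. Pressing the paddle takes 2 to 3 N up to 0.26, then about 10 N to pass the detent, which snaps through at about 0.39. Let go, it rests caught at about 0.50; let go earlier, it springs back.
- paddle (a point): Centre of the upper face of the lever's black paddle, the free end to press on: 36 by 36 by 10 mm, 120 mm from the pivot. About 122 mm above the bench when raised, 65 mm when caught.
- cap (a joint): Angle of the bleed cap in rad on its right-hand thread: 0 = bottomed out (a hard stop), positive = unscrewed, counter-clockwise seen from above. It starts part-way unscrewed, between 2.2 and 4.2, stays on its thread (up to 5.5) and rises 6 mm a turn. It turns stiffly (about 0.08 N m) and stays where it is left.
- cap_mid (a point): Centre of the bleed cap, on its axis and half-way up. The cap is a round steel knurled cylinder, 36 mm across and 30 mm tall, axis vertical, at station x 0, y +65 mm, with a line engraved on its top from the centre to the rim. When bottomed its underside is 75 mm above the bench, so this point is at 90 mm. Under it stands a 27 mm column, and below 40 mm above the bench a 44 mm square block.
- adapter: Bystander: small loose brass adapter, 22 mm across, 30 mm tall, standing on the station plate between lever and cap. Origin under its centre.
- gallipot: Bystander: small steel bowl, 64 mm across, 38 mm tall, on the bench on the robot's side of the station. Origin under its centre.
- brush: Bystander: cleaning brush 170 mm long lying beyond the station.
- forceps: Bystander: steel forceps 130 mm long lying beside the station.
- beaker: Bystander: white plastic cup, 68 mm across, 75 mm tall, beside the station. Origin under its centre.
- jar: Bystander: white jar, 60 mm across, 80 mm tall, beyond the clamp. Origin under its centre.
- spray: Bystander: white spray bottle, 84 mm across, 217 mm tall, at the back left. Origin under its centre.

How it is judged:
On the way, in this order (a step that is already met when the one before it is completed fails the run):
1. the lever is caught by its detent, with the robot off it (value of joint lever above 0.44 rad and contact force between lever and the arm below 0.3 N and contact force between lever and the fingers below 0.3 N), for 0.3 s.
2. the cap is bottomed out (within 5 degrees of its stop) (value of joint cap below 0.09 rad), for 0.2 s.
At the end, for the whole second after the job is handed in: The lever is still caught (joint above 0.44 rad), the cap stands still a quarter turn (1.57 rad, within 0.3 rad or 17 degrees) off its stop, and the fingers still grip it (more than 4 N, the cap's centre between the pads within 25 mm) (value of joint lever above 0.44 rad and value of joint cap between 1.27 and 1.87 rad and velocity of joint cap between -0.1 and 0.1 rad/s and contact force between cap and the fingers above 4 N and distance between the grasp point and cap_mid below 0.025 m); the arm keeps its last pose, push and grip.
It fails at once if a bystander is pushed more than 30 mm from its place (distance of any of adapter, gallipot, brush, forceps, beaker, jar, spray from where it was at the start of the episode above 0.03 m).
It also fails if it takes over 72 s, if anything falls off the work surface, if the arm or the gripper's body presses on something with over 40 N, if the wrist force passes 120 N, or if a joint passes its speed limit or range.

## Working session

There is one attempt and no reset: what is moved stays moved. The work goes in short steps, Python scripts to look and compute and a tool call to move; the robot and the scene stay as the last step left them, time stands still between calls to the robot, and variables do not carry over. Pictures are saved under pics/ and viewed, at most 10 in all, crops included, and the job is handed in when it is done.

Besides the shell and the picture viewer there is one more tool, called as name(argument=value, ...), one argument or row to a line, values as JSON. drive_tool: Moves the arm, as the interface text tells. Its arguments: {"type":"object","properties":{"deltas":{"type":"string"},"force":{"type":"number"}},"required":["deltas"]}

```bash
mkdir -p pics; python3 - <<'E'
from rig import bot
import cv2
for n in("side","top"):
    cv2.imwrite(f"pics/{n}0.png",bot.snapshot(n)[:,:,::-1])
    m=bot.camera_model(n);print({k:(v if k!='pose' else v.round(3).tolist()) if hasattr(v,'round') else v for k,v in m.items()})
s=bot.observe();print(s)
E
```

```text
{'fx': 420.0763477492134, 'fy': 420.0763477492134, 'cx': 259.2163429373888, 'cy': 188.83725547710756, 'pose': [[-0.994, 0.085, -0.066, 0.562], [-0.106, -0.675, 0.73, 0.683], [0.018, 0.733, 0.68, 0.663], [0.0, 0.0, 0.0, 1.0]]}
{'fx': 391.6317570412719, 'fy': 391.6317570412719, 'cx': 253.25095898549318, 'cy': 192.6152869906056, 'pose': [[-0.009, 0.992, -0.127, 0.512], [-1.0, -0.008, 0.007, 0.073], [0.006, 0.127, 0.992, 0.89], [0.0, 0.0, 0.0, 1.0]]}
{'t': 0.1, 'q': array([-1.23689218e+00,  2.64669918e-01,  1.60526439e+00, -2.45479680e-05,
        1.27372098e+00, -3.68987652e-02]), 'joint_vel': array([ 3.00924268e-03, -3.63023949e-03, -2.47957870e-03, -1.07390298e-03,
        1.84272906e-05,  5.88196474e-04]), 'joint_efforts': array([ 1.04608675e-04, -5.16708541e+01, -3.68590486e+01, -8.70474679e-06,
        6.26117908e-03,  1.35437151e-05]), 'tcp_pos': array([ 0.24448506, -0.62882162,  0.40347694]), 'orientation': array([-1.01823381e-03,  9.82861138e-01,  1.84344570e-01, -1.64195106e-04]), 'ft_force': array([ 0.04665687,  1.21347959, -0.35164289]), 'torque': array([ 0.05578388,  0.05906481, -0.04095527]), 'gripper_force': 0.0, 'finger_gap': 0.08526861529220887}
```

View pics/top0.png

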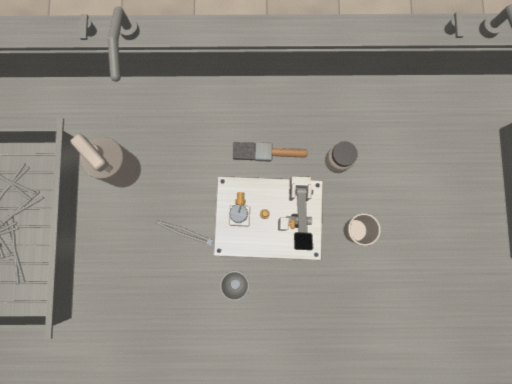

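View pics/side0.png

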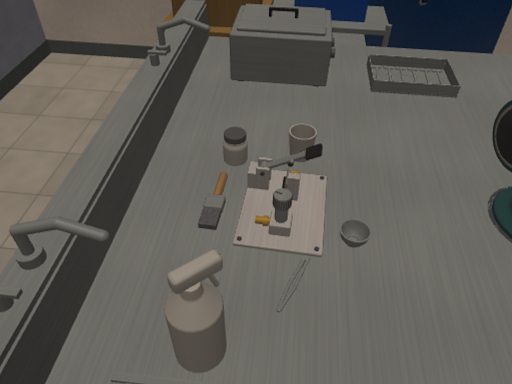

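The top view shows the plate at about u 215–323, v 178–259, the cap at (239,213) and the paddle at (304,241). The side view shows the cap at (283,198) and the paddle at (314,152).

```bash
cat >h.py <<'E'
import numpy as np,cv2
from rig import bot
def ray(n,u,v):
    m=bot.camera_model(n);P=np.array(m["pose"])
    d=np.array([(u-m["cx"])/m["fx"],-(v-m["cy"])/m["fy"],-1]);return P[:3,3],P[:3,:3]@d
def plane(n,u,v,z):
    o,d=ray(n,u,v);return o+d*(z-o[2])/d[2]
def two(a,b):
    (o1,d1),(o2,d2)=ray("top",*a),ray("side",*b)
    s=np.linalg.lstsq(np.c_[d1,-d2],o2-o1,rcond=None)[0]
    p,q=o1+s[0]*d1,o2+s[1]*d2;return (p+q)/2,np.linalg.norm(p-q)
E
python3 - <<'E'
from h import *
t=cv2.imread("pics/top0.png");s=cv2.imread("pics/side0.png")
g=cv2.cvtColor(t,6)
m=(g>150).astype('u1');m[:170]=0;m[268:]=0;m[:,:205]=0;m[:,330:]=0
m=cv2.morphologyEx(m,3,np.ones((9,9)))
c=max(cv2.findContours(m,0,2)[0],key=cv2.contourArea);r=cv2.minAreaRect(c);print(r)
for p in cv2.boxPoints(r):print(p,plane("top",*p,.01).round(4))
C=plane("top",*r[0],.01);print("centre",C)
m=(g<35).astype('u1');n,l,st,ce=cv2.connectedComponentsWithStats(m)
for i in range(1,n):
    if 210<ce[i][0]<330 and 172<ce[i][1]<265:print(ce[i],st[i])
a=cv2.resize(t[172:265,210:330],None,fx=5,fy=5,interpolation=2)
b=cv2.resize(s[130:255,230:350],None,fx=3.72,fy=3.72,interpolation=2)[:465]
cv2.imwrite("pics/c0.png",cv2.resize(a,(400,310))) 
cv2.imwrite("pics/c1.png",np.hstack([cv2.resize(t[172:265,215:315],(500,465),interpolation=2),cv2.resize(s[130:250,255:330],(291,465),interpolation=2)]))
E
```

```text
((267.0, 218.49996948242188), (123.99998474121094, 96.99998474121094), 0.0)
[205.      266.99997] [0.4592 0.1748 0.01  ]
[205.      169.99997] [0.677  0.1762 0.01  ]
[329.      169.99997] [ 0.6747 -0.107   0.01  ]
[329.      266.99997] [ 0.4565 -0.0997  0.01  ]
centre [0.56515303 0.03621376 0.01      ]
[302.79912664 240.93886463] [295 234  17  15 229]
```

View pics/c1.png

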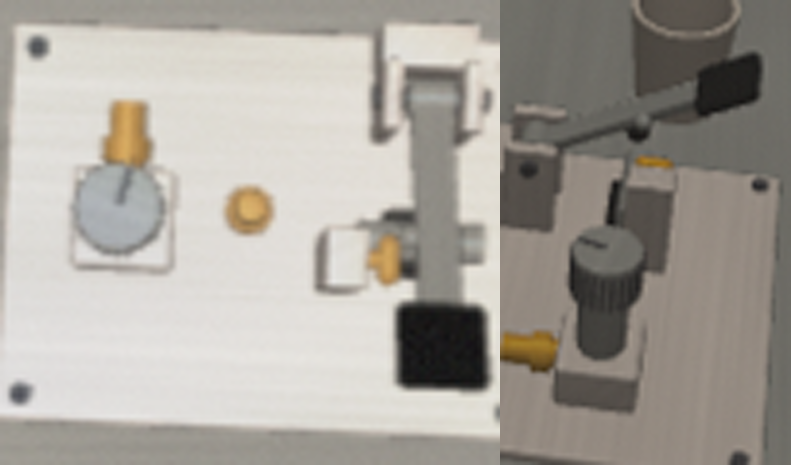

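The crop shows the cap centre at top px (238.8,213.6) and side px (282.8,194.5), its engraved line pointing roughly to image-up, and the paddle at top px (303.6,241.4) and side px (314.3,150.6). Plate screws are at (222.6,181.4) and (219,250.6).

```bash
python3 - <<'E'
from h import *
a=plane("top",222.6,181.4,.01);b=plane("top",219,250.6,.01);d=a-b;yaw=np.arctan2(d[1],d[0]);print("screws",a,b,"yaw",yaw)
print("cap",plane("top",238.8,213.6,.108),two((238.8,213.6),(282.8,194.5)))
p=plane("top",303.6,241.4,.122);print("pad",p,two((303.6,241.4),(314.3,150.6)))
c=plane("top",238.8,213.6,.108)
# predict paddle from cap and yaw
for y in(yaw,):
    R=np.array([[np.cos(y),-np.sin(y)],[np.sin(y),np.cos(y)]]);print("pred paddle",c[:2]+R@[55-115*1.0*.98/1-0 and (55-120*np.cos(.5))/1000-.0024,-.13])
v=p[:2]-c[:2];print("yaw2",np.arctan2(v[1],v[0])-np.arctan2(-.13,(55-120*np.cos(.5))/1000))
E
```

```text
screws [0.65036385 0.13602402 0.01      ] [0.49476692 0.14391896 0.01      ] yaw -0.05069623201367189
cap [0.56950819 0.09654351 0.108     ] (array([0.56944646, 0.09658053, 0.10702172]), np.float64(0.0002675158077099909))
pad [ 0.51312855 -0.02986549  0.122     ] (array([ 0.51253626, -0.02982313,  0.12195644]), np.float64(0.001188547803761598))
pred paddle [ 0.51027832 -0.03061842]
yaw2 -0.05028176044042998
```

drive_tool(
  deltas="1 4.2 -4.2 0 0;1 8.4 -8.4 0 0;1 12.6 -12.6 0 0;1 16.8 -16.8 0 0;1 21 -21 0 0;1 25.2 -25.2 0 0;1 29.4 -29.4 0 0;1 33.6 -33.6 0 0",
  force=60,
)

```text
t: 1.1
tcp_pos: [0.4362, -0.1923, 0.4044]
orientation: [-0.0, 0.983, 0.184, 0.0]
ft_force: [0.8, 0.0, 0.7]
finger_gap: -0.0
gripper_force: 0.0
```

drive_tool(
  deltas="1 4.2 -4.2 0 0;1 8.4 -8.4 0 0;1 12.6 -12.6 0 0;1 12.6 -12.6 2 0;1 12.6 -12.6 4 0;1 12.6 -12.6 6 0;1 12.6 -12.6 8 0;1 12.6 -12.6 8 0",
)

```text
t: 2.1
tcp_pos: [0.5066, -0.0309, 0.3225]
orientation: [-0.001, 0.983, 0.184, -0.002]
ft_force: [0.0, -0.6, 0.8]
finger_gap: -0.0001
gripper_force: 0.0
```

drive_tool(
  deltas="1 0 0 1.5 0;1 0 0 3 0;1 -0.2 -0.1 4.2 0;1 -0.3 -0.1 5.4 0;1 -0.5 -0.2 6.5 0;1 -0.6 -0.2 7.5 0;1 -0.6 -0.2 8.3 0;1 -0.6 -0.2 8.7 0",
)

```text
t: 3.1
tcp_pos: [0.501, -0.0314, 0.2369]
orientation: [-0.0, 0.983, 0.184, -0.001]
ft_force: [-2.2, 1.0, 4.7]
finger_gap: -0.0002
gripper_force: 2.2
```

drive_tool(
  deltas="1 0 0 0.2 0;1 0 0 0.2 0;1 0 0 -1 0;1 0 0 -3 0;1 0 0 -5 0;1 0 0 -8 0;1 0 0 -11 0;1 0 0 -11 0",
)

```text
t: 4.1
tcp_pos: [0.5031, -0.0317, 0.3517]
orientation: [0.001, 0.983, 0.184, 0.004]
ft_force: [-0.3, 0.6, -0.6]
finger_gap: -0.0002
gripper_force: 0.0
```

```bash
python3 - <<'E'
from h import *
s=bot.snapshot("side")[:,:,::-1]
cv2.imwrite("pics/s1.png",cv2.resize(s[100:260,220:380],(600,600),interpolation=2))
E
```

```text
(no output)
```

View pics/s1.png

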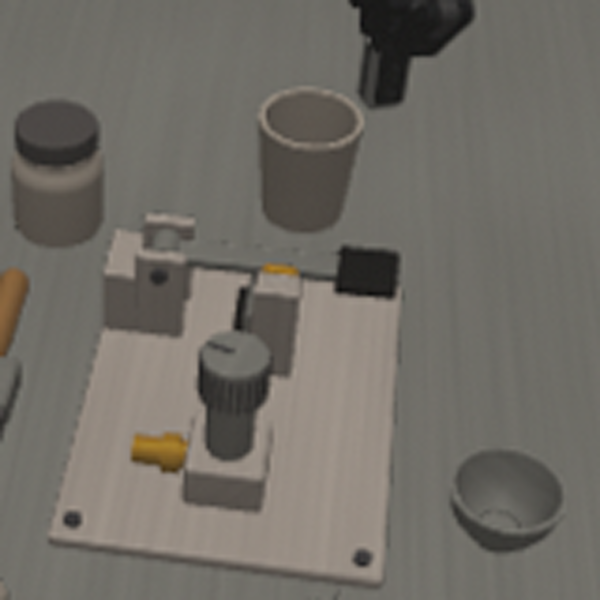

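The lever now lies level with the fingers clear: black paddle at crop (367,272), so it is caught. Next is the cap, winding the wrist back on the way.

drive_tool(
  deltas="-1 1.8 -1.6 0 -10;-1 3.6 -3.2 0 -20;-1 5.4 -4.8 0 -30;-1 7.2 -6.4 0 -40;-1 9 -8 0 -50;-1 10.9 -9.5 0 -60;-1 10.9 -9.5 0 -70;-1 10.9 -9.5 0 -80",
)

```text
t: 5.15
tcp_pos: [0.5683, 0.097, 0.3458]
orientation: [-0.001, 0.632, 0.775, -0.001]
ft_force: [0.1, 0.2, 0.4]
finger_gap: 0.0853
gripper_force: 0.0
```

drive_tool(
  deltas="-1 0 0 0 -10;-1 0 0 0 -20;-1 0 0 0 -30;-1 0 0 0 -40;-1 0 0 0 -50;-1 0 0 0 -60;-1 0 0 0 -70;-1 0 0 0 -80",
)

```text
t: 6.15
tcp_pos: [0.5682, 0.0965, 0.3459]
orientation: [-0.001, -0.014, 1.0, -0.0]
ft_force: [0.3, 0.6, -0.5]
finger_gap: 0.0853
gripper_force: 0.0
```

drive_tool(
  deltas="-1 0 0 0 -10;-1 0 0 0 -20;-1 0 0 0 -30;-1 0 0 0 -40;-1 0 0 0 -50;-1 0 0 0 -50;-1 0 0 0 -50;-1 0 0 0 -50",
)

```text
t: 7.15
tcp_pos: [0.5686, 0.0966, 0.3473]
orientation: [-0.0, -0.432, 0.902, 0.0]
ft_force: [-0.0, 0.1, -0.5]
finger_gap: 0.0853
gripper_force: 0.0
```

```bash
cat >>h.py <<'E'
def goal(x,y,z):
    s=bot.observe();w,a,b,c=s["orientation"]
    from scipy.spatial.transform import Rotation as Ro
    R=Ro.from_quat([a,b,c,w]);print("delta cm",(R.inv().apply(np.array([x,y,z])-s["tcp_pos"])*100).round(2),"q",s["q"].round(3),"tcp",s["tcp_pos"].round(4),"yaw",np.degrees(np.arctan2(*R.as_matrix()[[1,0],0])).round(2),"tq",s["torque"].round(3),"F",s["ft_force"].round(1),s["finger_gap"],s["gripper_force"])
E
python3 -c "
from h import *
goal(.5695,.0965,.155+.092)"
```

```text
delta cm [-0.05 -0.08 10.03] q [ 0.125  0.123  1.88  -0.     1.139 -2.338] tcp [0.5686 0.0966 0.3473] yaw -128.85 tq [ 0.046 -0.025  0.043] F [-0.   0.1 -0.5] 0.08534004961954265 0.0
```

drive_tool(
  deltas="-1 -0.1 -0.1 2.5 0;-1 -0.1 -0.1 5 0;-1 -0.1 -0.1 7.5 0;-1 -0.1 -0.1 9 0;-1 -0.1 -0.1 10 0;-1 -0.1 -0.1 10 0;-1 -0.1 -0.1 10 0;-1 -0.1 -0.1 10 0",
)

```text
t: 8.15
tcp_pos: [0.5706, 0.0968, 0.2487]
orientation: [0.001, -0.432, 0.902, -0.0]
ft_force: [0.2, -0.1, 0.5]
finger_gap: 0.0851
gripper_force: 0.0
```

drive_tool(
  deltas="1 0 0 0 0;1 0 0 0 0;1 0 0 0 0;1 0 0 0 0;1 0 0 0 0;1 0 0 0 0;1 0 0 0 0;1 0 0 0 0",
  force=60,
)

```text
t: 9.15
tcp_pos: [0.5693, 0.0975, 0.2484]
orientation: [-0.001, -0.432, 0.902, 0.001]
ft_force: [-5.9, 3.0, 7.0]
finger_gap: 0.0345
gripper_force: 59.4
```

```bash
python3 -c "
from h import *
goal(.5695,.0965,.155+.092)"
```

```text
delta cm [ 0.06 -0.08  0.14] q [ 1.260e-01  2.280e-01  1.958e+00  2.000e-03  9.580e-01 -2.340e+00] tcp [0.5693 0.0975 0.2484] yaw -128.78 tq [0.452 0.855 0.001] F [-5.9  3.   7. ] 0.03452170208750226 59.40439224243164
```

drive_tool(
  deltas="1 0 0 0.02 10;1 0 0 0.03 20;1 0 0 0.05 30;1 0 0 0.07 40;1 0 0 0.08 50;1 0 0 0.1 60;1 0 0 0.1 60;1 0 0 0.1 60",
)

```text
t: 10.15
tcp_pos: [0.5689, 0.0986, 0.2473]
orientation: [-0.002, 0.077, 0.997, 0.002]
ft_force: [-6.2, 7.6, 6.4]
finger_gap: 0.035
gripper_force: 59.6
```

```bash
python3 -c "
from h import *
goal(.5695,.0965,.155+.092)"
```

```text
delta cm [-0.09 -0.19  0.03] q [ 0.127  0.229  1.959  0.005  0.957 -1.293] tcp [0.5689 0.0986 0.2473] yaw 171.18 tq [ 1.338  1.043 -0.026] F [-6.2  7.6  6.4] 0.03503419174449762 59.60159718990326
```

drive_tool(
  deltas="1 0.1 0.1 0.0 10;1 0.1 0.1 0.0 20;1 0.1 0.1 0.02 30;1 0.1 0.1 0.04 40;1 0.1 0.1 0.05 50;1 0.1 0.1 0.07 60;1 0.1 0.1 0.07 60;1 0.1 0.1 0.07 60",
)

```text
t: 11.15
tcp_pos: [0.5692, 0.0998, 0.2464]
orientation: [-0.001, 0.565, 0.825, 0.002]
ft_force: [-1.3, 9.0, 1.7]
finger_gap: 0.0345
gripper_force: 59.5
```

```bash
python3 -c "
from h import *
goal(.5695,.0965,.155+.092)"
```

```text
delta cm [-0.31 -0.09 -0.06] q [ 0.129  0.23   1.96   0.005  0.951 -0.243] tcp [0.5692 0.0998 0.2464] yaw 111.19 tq [ 1.307  0.12  -0.116] F [-1.3  9.   1.7] 0.034547982651201965 59.46750819683075
```

drive_tool(
  deltas="1 0.1 0 0.02 10;1 0.1 0 0.03 20;1 0.1 0 0.05 30;1 0.1 0 0.07 40;1 0.1 0 0.08 50;1 0.1 0 0.1 60;1 0.1 0 0.1 60;1 0.1 0 0.1 60",
)

```text
t: 12.15
tcp_pos: [0.5692, 0.0986, 0.2456]
orientation: [0.0, 0.901, 0.433, 0.0]
ft_force: [0.3, -2.0, 4.1]
finger_gap: 0.0347
gripper_force: 60.5
```

```bash
python3 - <<'E'
from h import *
goal(.5695,.0965,.155+.092)
s=bot.snapshot("side")[:,:,::-1]
cv2.imwrite("pics/s2.png",cv2.resize(s[140:240,220:340],(720,600),interpolation=2))
E
```

```text
delta cm [-0.14  0.15 -0.14] q [ 0.128  0.231  1.961 -0.     0.949  0.803] tcp [0.5692 0.0986 0.2456] yaw 51.38 tq [-0.436 -0.054  0.005] F [ 0.3 -2.   4.1] 0.03473215460243349 60.52055597305298
```

View pics/s2.png

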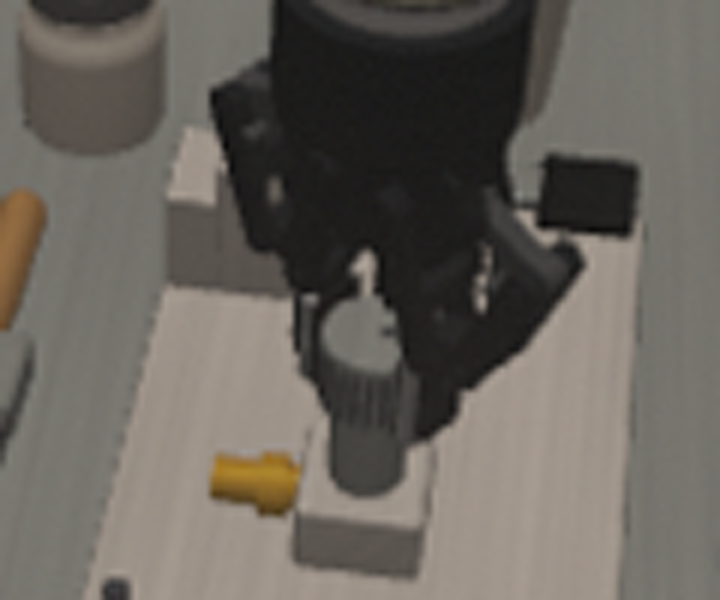

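The cap is gripped between the pads at crop (365,340). Its line now points to image-right at (390,330), so it has turned about 180° with the hand. I keep turning until the stop.

drive_tool(
  deltas="1 0 0 0 10;1 0 0 0.02 20;1 0 0 0.03 30;1 0 0 0.04 40;1 0 0 0.04 40;1 0 0 0.04 40;1 0 0 0.04 40;1 0 0 0.04 40",
)

```text
t: 13.2
tcp_pos: [0.5697, 0.099, 0.2454]
orientation: [-0.0, 0.995, 0.099, 0.001]
ft_force: [4.2, 0.3, 5.3]
finger_gap: 0.0353
gripper_force: 61.0
```

```bash
python3 - <<'E'
from h import *
goal(.5695,.0965,.155+.092)
E
```

```text
delta cm [-0.07  0.24 -0.16] q [0.129 0.231 1.96  0.    0.947 1.502] tcp [0.5697 0.099  0.2454] yaw 11.33 tq [-0.014 -0.631  0.023] F [4.2 0.3 5.3] 0.03526009570696202 60.96713662147522
```

drive_tool(
  deltas="1 0 0 0 10;1 0 0 0 20;1 0 0 0.02 30;1 0 0 0.03 40;1 0 0 0.03 45;1 0 0 0.03 50;1 0 0 0.03 50;1 0 0 0.03 50",
)

```text
t: 14.2
tcp_pos: [0.5687, 0.0998, 0.2447]
orientation: [-0.0, 0.944, -0.33, -0.0]
ft_force: [0.6, 2.8, 6.3]
finger_gap: 0.0344
gripper_force: 62.3
```

```bash
python3 - <<'E'
from h import *
goal(.5695,.0965,.155+.092)
s=bot.snapshot("side")[:,:,::-1]
cv2.imwrite("pics/s3.png",cv2.resize(s[140:240,220:340],(720,600),interpolation=2))
E
```

```text
delta cm [ 0.27  0.21 -0.23] q [1.300e-01 2.320e-01 1.961e+00 1.000e-03 9.490e-01 2.372e+00] tcp [0.5687 0.0998 0.2447] yaw -38.49 tq [ 0.53  -0.171  1.108] F [0.6 2.8 6.3] 0.03439177625493445 62.31244683265686
```

View pics/s3.png

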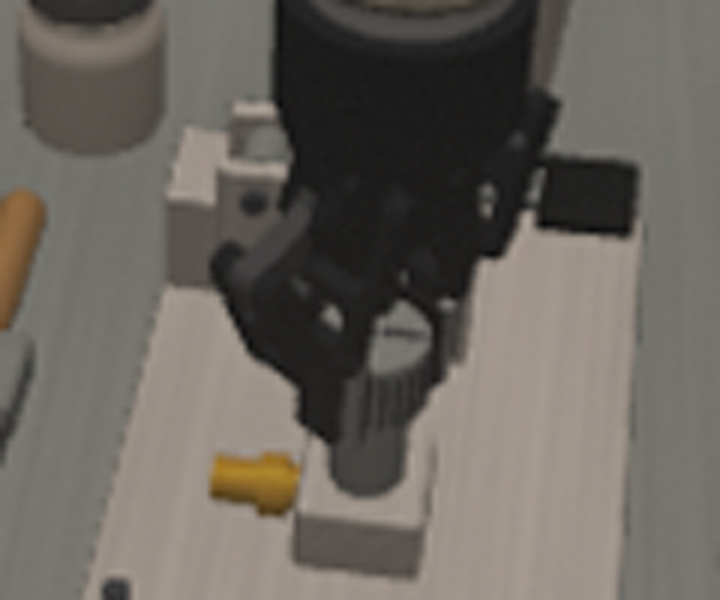

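The torque about the vertical is now 1.1 N m with little side force, so the cap is at its stop. The cap top is partly hidden in the picture, with the line seen near (402,332). I will let go and lift to check the mark.

drive_tool(
  deltas="1 0 0 0 0;1 0 0 0 0;-1 0 0 0 0;-1 0 0 0 0;-1 0 0 0 0;-1 0 0 -3 0;-1 0 0 -7 0;-1 0 0 -11 0",
)

```text
t: 15.25
tcp_pos: [0.5685, 0.0986, 0.3546]
orientation: [0.0, 0.943, -0.332, -0.001]
ft_force: [1.2, -0.2, 0.0]
finger_gap: 0.0852
gripper_force: 0.0
```

```bash
python3 - <<'E'
from h import *
goal(.5695,.0965,.155+.090)
s=bot.snapshot("side")[:,:,::-1]
a=cv2.resize(cv2.imread("pics/side0.png")[175:235,255:315],(400,400),interpolation=2)
cv2.imwrite("pics/s4.png",np.hstack([a,cv2.resize(s[175:235,255:315],(400,400),interpolation=2)]))
E
```

```text
delta cm [ 0.23  0.09 10.96] q [0.129 0.117 1.872 0.    1.154 2.376] tcp [0.5685 0.0986 0.3546] yaw -38.77 tq [-0.031 -0.015  0.007] F [ 1.2 -0.2  0. ] 0.08520116936549807 0.0
```

View pics/s4.png

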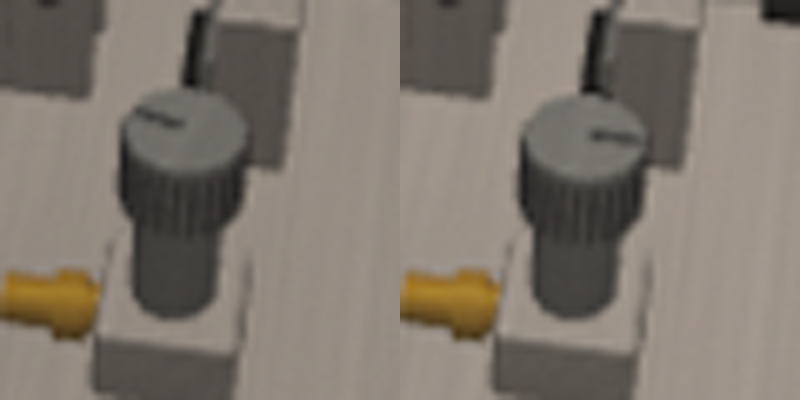

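The left half (start) shows the line from centre (183,125) to rim (135,112). The right half (now) shows it from (590,135) to (640,140), with the cap sitting lower. I will turn these into angles.

```bash
python3 - <<'E'
from h import *
def an(c,r,z):
    f=lambda p:plane("side",255+p[0]/6.667,175+p[1]/6.667,z)
    d=f(r)-f(c);print(f(c).round(4));return np.degrees(np.arctan2(d[1],d[0]))
a=an((183,125),(135,112),.108);b=an((190,135),(240,140),.105);print(a,b,"cw turn",(a-b)%360)
E
```

```text
[0.5701 0.0956 0.108 ]
[0.5679 0.0964 0.105 ]
-14.718543358889992 178.8711442038567 cw turn 166.4103124372533
```

The mark shows about 170° of cap turn against 270° of hand turn, so the grip slipped at some point. I will regrip from a wound-back wrist and test the stop again.

drive_tool(
  deltas="-1 0.1 0 0 -10;-1 0.1 0 0 -20;-1 0.1 0 0 -30;-1 0.1 0 0 -40;-1 0.1 0 2 -50;-1 0.1 0 4 -60;-1 0.1 0 6 -70;-1 0.1 0 8 -80",
)

```text
t: 16.3
tcp_pos: [0.5693, 0.098, 0.2731]
orientation: [-0.0, 0.935, 0.355, -0.0]
ft_force: [0.8, -0.5, -0.6]
finger_gap: 0.0853
gripper_force: 0.0
```

```bash
python3 -c "
from h import *
goal(.569,.0975,.155+.089)"
```

```text
delta cm [-0.06  0.02  2.91] q [0.127 0.199 1.941 0.    1.003 0.973] tcp [0.5693 0.098  0.2731] yaw 41.57 tq [ 0.027 -0.023  0.014] F [ 0.8 -0.5 -0.6] 0.08532957495576347 0.0
```

drive_tool(
  deltas="-1 0 0 1.5 0;-1 0 0 2.9 0;1 0 0 2.9 0;1 0 0 2.9 0;1 0 0 2.9 0;1 0 0 2.9 0;1 0 0 2.9 0;1 0 0 2.9 0",
  force=80,
)

```text
t: 17.3
tcp_pos: [0.5697, 0.0988, 0.2468]
orientation: [-0.0, 0.936, 0.352, 0.001]
ft_force: [-3.4, 2.5, 5.6]
finger_gap: 0.0343
gripper_force: 79.4
```

drive_tool(
  deltas="1 0 0 0 3;1 0 0 0 6;1 0 0 0 9;1 0 0 0 12;1 0 0 0 15;1 0 0 0 18;1 0 0 0 20;1 0 0 0 20",
)

```text
t: 18.3
tcp_pos: [0.5689, 0.0986, 0.2465]
orientation: [0.0, 0.982, 0.186, -0.001]
ft_force: [-6.4, 2.2, 8.2]
finger_gap: 0.0342
gripper_force: 80.2
```

```bash
python3 -c "
from h import *
goal(.569,.0975,.155+.089)"
```

```text
delta cm [-0.03  0.11  0.25] q [ 1.290e-01  2.300e-01  1.959e+00 -1.000e-03  9.540e-01  1.325e+00] tcp [0.5689 0.0986 0.2465] yaw 21.48 tq [0.23  1.038 1.407] F [-6.4  2.2  8.2] 0.03415361517895015 80.23658752441406
```

Torque rises to 1.4 N m within 20°, which confirms the cap is bottomed. Now a fresh regrip in place, then back off 90°.

drive_tool(
  deltas="-1 0 0 0 0;-1 0 0 -0.1 0;-1 0 0 -0.1 0;1 0 0 -0.1 0;1 0 0 -0.1 0;1 0 0 -0.1 0;1 0 0 -0.1 0;1 0 0 -0.1 0",
)

```text
t: 19.3
tcp_pos: [0.5695, 0.0986, 0.2467]
orientation: [-0.0, 0.983, 0.184, -0.0]
ft_force: [-3.8, 2.9, 6.0]
finger_gap: 0.0339
gripper_force: 79.4
```

drive_tool(
  deltas="1 0 0 0 0;1 0 0 -0.02 -8;1 0 0 -0.03 -16;1 0 0 -0.04 -24;1 0 0 -0.06 -32;1 0 0 -0.08 -40;1 0 0 -0.08 -45;1 0 0 -0.08 -45",
)

```text
t: 20.3
tcp_pos: [0.5697, 0.0984, 0.2474]
orientation: [-0.0, 0.838, 0.546, 0.0]
ft_force: [-2.6, 3.9, 5.8]
finger_gap: 0.0341
gripper_force: 79.2
```

drive_tool(
  deltas="1 0 0 0 -8;1 0 0 -0.02 -16;1 0 0 -0.04 -24;1 0 0 -0.06 -32;1 0 0 -0.07 -40;1 0 0 -0.08 -45;1 0 0 -0.08 -45;1 0 0 -0.08 -45",
)

```text
t: 21.3
tcp_pos: [0.5699, 0.0984, 0.2482]
orientation: [0.0, 0.565, 0.825, 0.0]
ft_force: [-0.4, 4.5, 4.8]
finger_gap: 0.0339
gripper_force: 79.2
```

```bash
python3 - <<'E'
from h import *
goal(.569,.0975,.155+.0915)
s=bot.snapshot("side")[:,:,::-1]
cv2.imwrite("pics/s5.png",cv2.resize(s[175:235,255:315],(600,600),interpolation=2))
E
```

```text
delta cm [-0.05 -0.12  0.17] q [ 0.128  0.229  1.957  0.     0.954 -0.241] tcp [0.5699 0.0984 0.2482] yaw 111.13 tq [0.545 0.184 0.08 ] F [-0.4  4.5  4.8] 0.03385838774983599 79.2223334312439
```

View pics/s5.png

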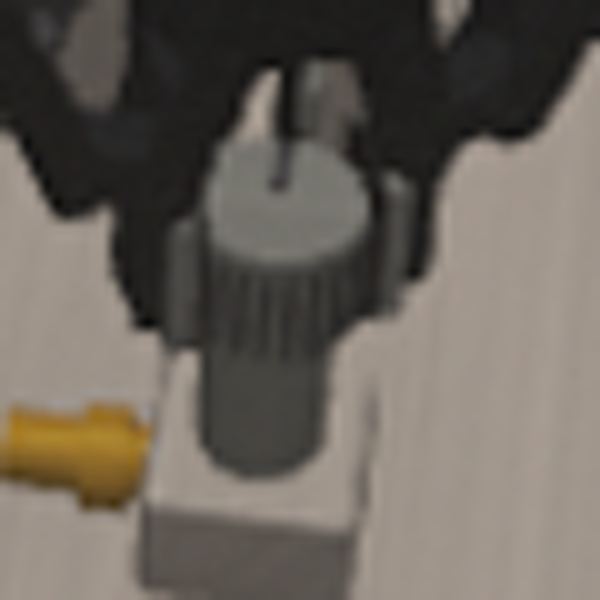

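The line now runs from the cap centre (277,188) straight up to (283,140), a quarter turn counter-clockwise from its bottomed direction. The cap is centred between the pads and held at 79 N.

```bash
python3 -c "
from rig import bot
print(bot.close_job())"
```

```text
the job is handed in; nothing more can be done
None
```

The job is handed in (no verdict came back): the lever is caught with the hand off it, and the cap was bottomed, backed off a quarter turn and is still gripped at 79 N.

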